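Check a bracket casting under the height gauge

TASK

One of the two lidded tins holds the bracket casting (long flat foot with an upright eye at one end); open the tins as needed to find it, leaving the round flange in its tin. Set the casting down gently, flat on the gauge plate on the robot's side of the bridge, with its tall eye towards the bridge and wholly short of the bar, then push it along the plate under the bar until the eye has come right out beyond it, without forcing it against the bridge; leave it lying flat on the plate with its foot still under the bar, and do not disturb the other things on the bench.

Things in the scene. Friction and masses are not known exactly. Their poses are not given: they have to be found in the camera images.
- casting: Aluminium bracket casting, about 0.42 kg (varies), 140 mm long (x), 42 mm wide (y). A flat foot 140 x 42 x 20 mm high; at the +x end stands the eye, 40 mm long and the full 42 mm wide, with flat parallel sides and a rounded top 60 mm above the underside. Origin: centre of the foot's underside; +x points to the eye, z up. It lies flat on the floor of one tin, its eye roughly towards the hinge side.
- eye (a point): Crest of the casting's eye: 50 mm from the casting's origin along its +x, 60 mm above its underside. The eye reaches 20 mm either side of this point along x.
- foot_end (a point): Middle of the low end face of the casting's foot (42 x 20 mm): 70 mm from the casting's origin along its -x, 10 mm above its underside.
- flange: Round aluminium hub flange, 84 mm diameter and 12 mm thick with a 44 mm hub on top, 34 mm high in all, lying in the other tin. Origin: centre of the underside.
- tin1: Lidded rectangular steel tin fixed to the bench, 210 (x) x 140 (y) x 72 mm high without its lid, walls and floor 4 mm thick. Origin: centre of the underside; its x axis points from the lid's knob side to the hinge side, roughly away from the robot. The two tins look the same; one holds the bracket casting, the other a round hub flange.
- tin2: Lidded rectangular steel tin fixed to the bench, 210 (x) x 140 (y) x 72 mm high without its lid, walls and floor 4 mm thick. Origin: centre of the underside; its x axis points from the lid's knob side to the hinge side, roughly away from the robot. The two tins look the same; one holds the bracket casting, the other a round hub flange.
- tin1_lid (a joint): Hinge angle of the lid of tin1, rad: 0 shut, positive open, stop at 1.9. The hinge is stiff (0.23 N m of friction): the 0.15 kg lid stays at whatever angle it is left. 6 mm thick steel lid covering the whole 210 x 140 mm top.
- tin1_lid_handle (a point): Centre of the round black knob head on the lid of tin1: 28 mm diameter, 16 mm tall, this point 35 mm above the lid's upper face on a 12 mm stem, and 30 mm from the lid's free edge (the edge towards the robot). It moves with the lid, on a circle about the hinge.
- tin1_lid_hinge (a point): Point on the hinge line of the lid of tin1, middle of the tin's far (+x) upper rim; the hinge runs along the tin's y axis. With the lid shut the knob centre lies 180 mm towards the tin's -x and 41 mm above this point.
- tin2_lid (a joint): Hinge angle of the lid of tin2, rad: 0 shut, positive open, stop at 1.9. The hinge is stiff (0.23 N m of friction): the 0.15 kg lid stays at whatever angle it is left. 6 mm thick steel lid covering the whole 210 x 140 mm top.
- tin2_lid_handle (a point): Centre of the round black knob head on the lid of tin2: 28 mm diameter, 16 mm tall, this point 35 mm above the lid's upper face on a 12 mm stem, and 30 mm from the lid's free edge (the edge towards the robot). It moves with the lid, on a circle about the hinge.
- tin2_lid_hinge (a point): Point on the hinge line of the lid of tin2, middle of the tin's far (+x) upper rim; the hinge runs along the tin's y axis. With the lid shut the knob centre lies 180 mm towards the tin's -x and 41 mm above this point.
- gauge: Height gauge fixed to the bench: a flat steel plate 280 (x) x 130 (y) x 10 mm high. Origin: centre of its underside; x is the pushing direction, roughly away from the robot, and points from the free entry part of the plate to the bridge. A casting set 40 mm before the origin has its eye clear of the bar.
- bridge: The gauge's fixed bridge across the plate: a steel bar 12 mm deep (x), its underside 64 mm above the plate's top and its top 88 mm above the bench, on two 16 x 16 mm posts that leave 90 mm between them. Origin: on the bench level under the bar's middle, 55 mm along the gauge's +x from the gauge's origin.
- screwdriver: Bystander: screwdriver lying between gauge and tins, 160 mm long. Origin at its middle, underside.
- wrench: Bystander: flat steel wrench lying between gauge and tins, 180 mm long. Origin at its middle, underside.
- hammer: Bystander: hammer, 270 mm long, lying at the right. Origin at its middle, underside.
- spray_can: Bystander: spray can, 58 mm diameter, 150 mm tall, at the back. Origin: centre of its underside.
- mug: Bystander: white mug, 82 mm diameter, 95 mm tall, at the back. Origin: centre of its underside.
- batten: Bystander: wooden batten 150 x 40 x 20 mm, at the left. Origin: centre of its underside.
- drill: Bystander: cordless drill standing on its battery, about 210 mm tall, at the left. Origin: centre of its underside.

How it is judged:
By the outcome, as a careful person would: the job done as asked, in the order asked, and still so for the second after the job is handed in, with the robot touching nothing.
It also fails if it takes over 72 s, if anything falls off the work surface, if the arm or the gripper's body presses on something with over 40 N, if the wrist force passes 120 N, or if a joint passes its speed limit or range.

ROBOT

A 6-joint arm with a two-finger parallel gripper is mounted at the origin on the work surface. World frame = base frame: x ahead of the robot, y to its left, z up, the work surface at z = 0. Lengths are in m, angles in degrees, forces in N, time in s.
With the tool pointing down it reaches from about 0.35 to 0.875 m from the base axis. Payload 4.2 kg.
Tool frame: the origin (TCP) lies midway between the tips of the shut fingers; the grasp point (between the pads) lies 19 mm behind it (hold_point_z is the distance from the TCP to the grasp point, in m); x points along the fingers, y is the direction in which the jaws open and shut, and the axes are right-handed (so a half turn about x gives the same grasp; the last joint's range is limited). The gripper opens to 87 mm and grips with 3 to 60 N. Pads are 19 mm wide; open, the fingers measure 117 mm over their backs; the gripper's body (75 mm by 190 mm) begins 51 mm behind the grasp point.
Start: joints at [81.738, 22.042, 0.453, 0, -68.411, -14.817], TCP at [0.245, 0.575, 0.223] pointing down, gripper open.
Joint ranges: [-179.83, 179.83], [-69.29, 118.12], [-61.27, 80.66], [-181.25, 117.63], [-171.15, -9.14], [-177.46, 177.46]. Speed limits (degrees/s): [159.86, 159.86, 180, 180, 180, 180].

INTERFACE

Orientations are given as [roll, pitch, yaw] about the fixed x, y, z axes, in that order (R = Rz(yaw) Ry(pitch) Rx(roll)).
In Python, from plant import movep, movel, movej, gripper_to, hold, ik, read_camera, IKError, sign_off, get_time_s, get_qpos, get_dq, get_joint_efforts, get_tcp_pos, get_ee_rot, get_contact_force, get_moment, get_gripper_width, hold_point_z gives the robot as it stands. Calls block until the motion is done:
- movep(position, orientation): joint-space move of the TCP to a pose.
- movel(position, ori=None, v=0.15, contact_N=None): straight line of the TCP; ori=None keeps the orientation; v is the mean speed in m/s. With contact_N (N) it stops when the force on the tool has changed by that much, and returns True; else False.
- movej(angles): joint-space move.
- gripper_to(opening, strength=None): opening from 0.0 (shut) to 1.0 (fully open); strength is the grip in N (None keeps the last); returns when the fingers have stopped.
- hold(seconds).
- ik(position, orientation): joint angles nearest the present ones, or None.
- read_camera(name): name is "scene" or "top"; returns a dict with "pixels" (420x560x3 uint8, blue, green, red), "fx", "fy", "cx", "cy" (pixels), "k1" (the pictures are not rectified: a ray, as slopes to the right and down, at radius r is drawn at 1 + k1 r^2 times it, then the intrinsics apply), "extrinsics" (4x4, takes a point from world to camera coordinates). Camera axes: x right, y up, looking along -z (the intrinsics and any distortion apply to the point x, -y, -z); pixel columns grow to the right and rows downward; lengths in m; the calibration is good to about 2 mm. A picture is of the moment at which its call begins. There is no depth.
A pose or a line that the arm cannot do raises IKError and nothing moves.
- sign_off(): hands the job in, once; it reports no verdict.
Readings, each from a call of its own:
- get_time_s(): time.
- get_qpos(): joint angles.
- get_dq(): joint speeds.
- get_joint_efforts(): joint torques, N m.
- get_tcp_pos(): TCP position.
- get_ee_rot(): TCP orientation.
- get_contact_force(): force on the tool from outside, world axes, zero at the start.
- get_moment(): the same for the moment, N m.
- get_gripper_width(): opening from 0.0 (shut) to 1.0 (fully open).
Only numpy, scipy, OpenCV 4.12 (cv2) and the standard library are available. Lean on these libraries where they do the work, as an engineer would, in place of code of your own. Each camera call takes 0.05 s, during which the arm holds its last target. There are 200 camera calls.

## Working session

There is one attempt and no reset: what is moved stays moved. The work goes in short steps, each a Python script; the robot and the scene stay as the last script left them, time stands still between calls to the robot, and variables do not carry over. Pictures are saved under pics/ and viewed, about 8 in all and at most 12, crops included, and the job is handed in when it is done.

```bash
ls; mkdir -p pics
cat > h.py <<'E'
import numpy as np, cv2
from plant import *
def snap(n,f=None):
    c=read_camera(n)
    if f: cv2.imwrite('pics/'+f,c['pixels'])
    return c
def ray(c,u,v):
    d=np.array([(u-c['cx'])/c['fx'],(v-c['cy'])/c['fy']]); s=d.copy()
    for _ in range(20): s=d/(1+c['k1']*(s@s))
    E=np.array(c['extrinsics']); R=E[:3,:3]; 
    return -R.T@E[:3,3], R.T@np.array([s[0],-s[1],-1.])
def onz(c,u,v,z):
    o,d=ray(c,u,v); return o+d*(z-o[2])/d[2]
def proj(c,p):
    E=np.array(c['extrinsics']); q=E[:3,:3]@np.array(p)+E[:3,3]
    s=np.array([q[0],-q[1]])/-q[2]; s=s*(1+c['k1']*(s@s))
    return np.array([s[0]*c['fx']+c['cx'],s[1]*c['fy']+c['cy']])
E
python3 - <<'E'
from h import *
a=snap('top','t0.png');b=snap('scene','s0.png')
for c in(a,b): print(ray(c,280,210),c['fx'],c['k1'])
print(get_time_s(),get_ee_rot(),hold_point_z)
E
```

```text
pics
(array([ 0.35200006, -0.02104964,  1.66059178]), array([ 0.12786769,  0.03605622, -0.99138304])) 529.6808272583303 -0.030351524832589172
(array([ 1.91341033, -0.18031358,  1.01698927]), array([-0.82775274,  0.09485912, -0.55313725])) 540.5108107385653 -0.16119427454592197
0.1 [  93.61731195   89.88522125 -109.46852456] 0.0187
```

View pics/t0.png

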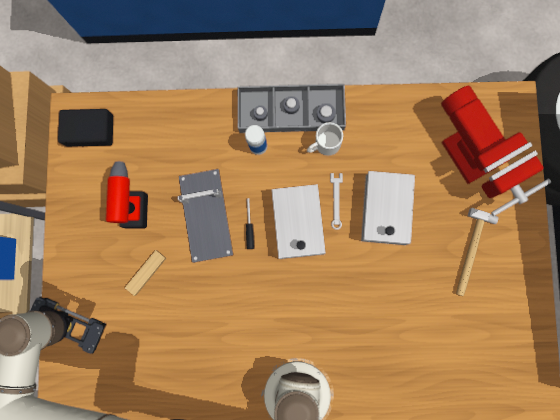

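View pics/s0.png

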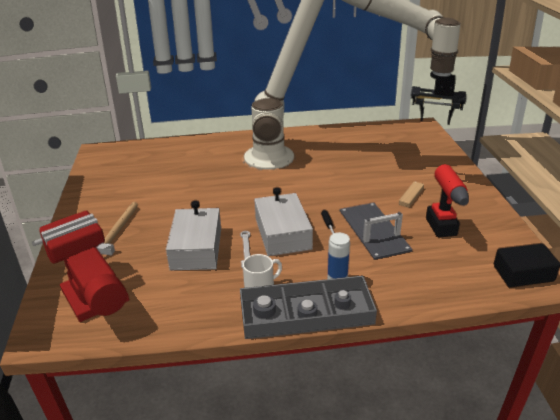

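The top view shows the gauge at about (205,215), with the bridge at (200,194). One tin is at (298,221) with its knob at (301,245), the other at (388,207) with its knob at (390,231). The screwdriver and wrench lie between them. The scene view agrees. Next I'll measure outlines.

Run:
```python
from h import *
c=snap('top');im=c['pixels'];hsv=cv2.cvtColor(im,cv2.COLOR_BGR2HSV)
def rect(m,z,box,tag):
    k=np.zeros_like(m);x0,y0,x1,y1=box;k[y0:y1,x0:x1]=m[y0:y1,x0:x1]
    k=cv2.morphologyEx(k,cv2.MORPH_CLOSE,np.ones((5,5)))
    cs,_=cv2.findContours(k,0,2);q=max(cs,key=cv2.contourArea)
    P=np.array([onz(c,*p[0],z)[:2] for p in cv2.convexHull(q)],np.float32)
    (cx,cy),(w,h),a=cv2.minAreaRect(P);bp=cv2.boxPoints(((cx,cy),(w,h),a))
    e=[bp[1]-bp[0],bp[2]-bp[1]];L=max(e,key=np.linalg.norm);L=L*np.sign(L[0])
    print(tag,cx,cy,w,h,'yaw',np.degrees(np.arctan2(L[1],L[0])))
grey=((hsv[...,1]<40)&(hsv[...,2]>120)).astype(np.uint8)
rect(grey,.078,(262,175,332,265),'tinL');rect(grey,.078,(355,165,420,250),'tinR')
pl=((hsv[...,1]<80)&(hsv[...,2]<140)&(hsv[...,2]>50)).astype(np.uint8)
rect(pl|grey,.01,(172,165,236,265),'gauge')
blk=(hsv[...,2]<60).astype(np.uint8)
for b in((290,235,312,255),(378,220,402,242)):
    k=blk[b[1]:b[3],b[0]:b[2]];m=cv2.moments(k,True);u,v=m['m10']/m['m00']+b[0],m['m01']/m['m00']+b[1]
    print('knob',u,v,m['m00'],onz(c,u,v,.113))
x=im[160:270,170:425];cv2.imwrite('pics/c1.png',cv2.resize(x,None,fx=3,fy=3,interpolation=2))
```

```text
tinL 0.5222557783126831 -0.016543656587600708 0.21130149066448212 0.1401306539773941 yaw 4.9027805
tinR 0.5588399767875671 -0.2911638617515564 0.14088110625743866 0.21137754619121552 yaw -6.213781
gauge 0.5533014535903931 0.28263962268829346 0.27807626128196716 0.14450962841510773 yaw 9.350524
knob 299.84615384615387 244.35897435897436 39.0 [ 0.44935458 -0.02118576  0.113     ]
knob 388.23333333333335 229.8 30.0 [ 0.48687645 -0.28027547  0.113     ]
```

View pics/c1.png

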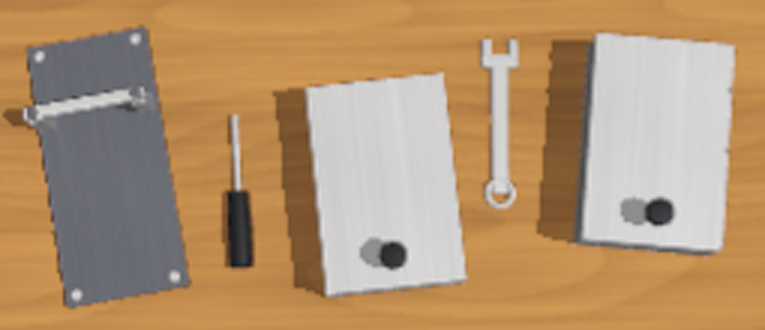

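```bash
cat >> h.py <<'E'
from scipy.spatial.transform import Rotation as Ro
def ori(yaw,tilt=0,flip=1):
    """tool down tilted 'tilt' deg so that it points towards heading yaw; jaws across heading"""
    y=np.radians(yaw);t=np.radians(tilt);h=np.array([np.cos(y),np.sin(y),0])
    x=h*np.sin(t)+np.array([0,0,-np.cos(t)]);j=flip*np.array([-h[1],h[0],0])
    return Ro.from_matrix(np.c_[x,j,np.cross(x,j)]).as_euler('xyz',degrees=True),x
def at(P,yaw,tilt=0,flip=1,back=0):
    """TCP pose putting the grasp point at P (backed off by back)"""
    o,x=ori(yaw,tilt,flip); return np.array(P)+x*(hold_point_z-back),o
TIN={'L':(.5222,-.0165,4.9),'R':(.5588,-.2912,-6.2)}
def fr(T,x,y,z):
    a=np.radians(T[2]);return np.array([T[0]+x*np.cos(a)-y*np.sin(a),T[1]+x*np.sin(a)+y*np.cos(a),z])
def knob(T,th):
    t=np.radians(th);c,s=np.cos(t),np.sin(t);return fr(T,.105-.18*c+.041*s,0,.072+.18*s+.041*c)
E
python3 - <<'E'
from h import *
c=snap('top')
S=np.array([onz(c,170+(u+.5)/3-.5,160+(v+.5)/3-.5,.011)[:2] for u,v in((39,57),(135,39),(175,276),(76,295))])
print(S.mean(0),S);d=(S[0]+S[1]-S[2]-S[3]);print(np.degrees(np.arctan2(d[1],d[0])))
im=c['pixels'];hsv=cv2.cvtColor(im,cv2.COLOR_BGR2HSV)
m=((hsv[...,0]>100)&(hsv[...,0]<135)&(hsv[...,2]<140)).astype(np.uint8);m[:,:172]=0;m[:,236:]=0;m[:165]=0;m[265:]=0
m[:205]=0
m=cv2.morphologyEx(m,cv2.MORPH_OPEN,np.ones((3,3)))
cs,_=cv2.findContours(m,0,2);q=max(cs,key=cv2.contourArea)
P=np.array([onz(c,*p[0],.01)[:2] for p in q],np.float32);print(cv2.minAreaRect(P))
for k in 'LR':
  T=TIN[k]
  for f in(1,-1):
    r=[]
    for th,ti in((0,0),(50,25),(104,52)):
      q=ik(*at(knob(T,th),T[2],ti,f)); r.append(None if q is None else np.round(q))
    print(k,f,r)
for f in(1,-1):
  print([ik([.55,.28,z],ori(9.35,0,f)[0]) for z in(.03,.2)])
E
```

```text
[0.55420668 0.27549995] [[0.67157085 0.34756227]
 [0.68875497 0.2452528 ]
 [0.43718168 0.20298064]
 [0.4193192  0.30620409]]
9.424643452011445
((0.5073893666267395, 0.26837605237960815), (0.1810920536518097, 0.12513795495033264), 9.348416328430176)
L 1 [array([  18.,   13.,  -34.,    0.,  -43., -103.]), array([  18.,    4.,  -33.,   12.,  -29., -112.]), None]
L -1 [array([ 18.,  13., -34.,   0., -43.,  77.]), array([ 18.,   4., -33.,  12., -29.,  68.]), None]
R 1 [array([-14.,  23., -18.,   0., -49., -82.]), array([-14.,  15., -13.,  -6., -38., -78.]), array([-16.,  25.,  -1., -31., -14., -54.])]
R -1 [array([-14.,  23., -18.,   0., -49.,  98.]), array([-14.,  15., -13.,  -6., -38., 102.]), array([-16.,  25.,  -1., -31., -14., 126.])]
[array([  41.98642038,   32.25760536,  -13.4366447 ,    0.        ,
        -44.30574994, -122.63642038]), array([  41.98642038,   22.18996567,   -2.65115782,    0.        ,
        -65.15887651, -122.63642038])]
[array([ 4.19864204e+01,  3.22576054e+01, -1.34366447e+01,  2.54444375e-14,
       -4.43057499e+01,  5.73635796e+01]), array([ 4.19864204e+01,  2.21899657e+01, -2.65115782e+00,  2.54444375e-14,
       -6.51588765e+01,  5.73635796e+01])]<stdin>:16: UserWarning: Gimbal lock detected. Setting third angle to zero since it is not possible to uniquely determine all angles.
<sys>:0: UserWarning: Gimbal lock detected. Setting third angle to zero since it is not possible to uniquely determine all angles.
```

```bash
cat >> h.py <<'E'
import warnings;warnings.filterwarnings('ignore')
G=(.555,.276,9.4)
END=104
def openlid(k,f=-1):
    T=TIN[k];ti=lambda th:.22*th
    assert all(ik(*at(knob(T,th),T[2],ti(th),f)) is not None for th in(0,40,70,END))
    movep(*at(knob(T,0),T[2],0,f,.08)); print('above',get_time_s())
    movel(*at(knob(T,0),T[2],0,f),v=.12,contact_N=12)
    gripper_to(0,25); print('w',get_gripper_width(),get_contact_force())
    for th in np.linspace(0,END,9)[1:]:
        movel(*at(knob(T,th),T[2],ti(th),f),v=.15)
        print(round(th),np.round(get_contact_force(),1),round(get_gripper_width(),3),get_time_s())
    gripper_to(.7)
    p,o=at(knob(T,END),T[2],ti(END),f,.09); movel(p,v=.2)
E
python3 - <<'E'
from h import *
openlid('L')
P=get_tcp_pos(); movel([P[0]-.25,P[1],P[2]],v=.3)
print(get_time_s(),get_gripper_width(),get_tcp_pos())
c=snap('top','t1.png');cv2.imwrite('pics/c2.png',cv2.resize(c['pixels'][130:280,230:430],None,fx=4,fy=4,interpolation=2))
E
```

```text
above 2.4583
w 0.30465398753559797 [-2.94920683  9.46015814  1.35929114]
13 [-2.7  8.1  0.8] 0.308 4.725
26 [-2.5  8.9  0.8] 0.307 5.1583
39 [-1.8  8.2  1.8] 0.314 5.5917
52 [-1.1  6.8  2.2] 0.307 6.025
65 [-0.6  6.6  1.4] 0.305 6.4583
78 [1.2 5.2 1.2] 0.307 6.8917
91 [0.4 4.8 1.1] 0.31 7.325
104 [0.4 4.8 2.7] 0.308 7.7583
10.2 0.7009351219703507 [ 0.43184754 -0.00250878  0.29975825]
```

View pics/c2.png

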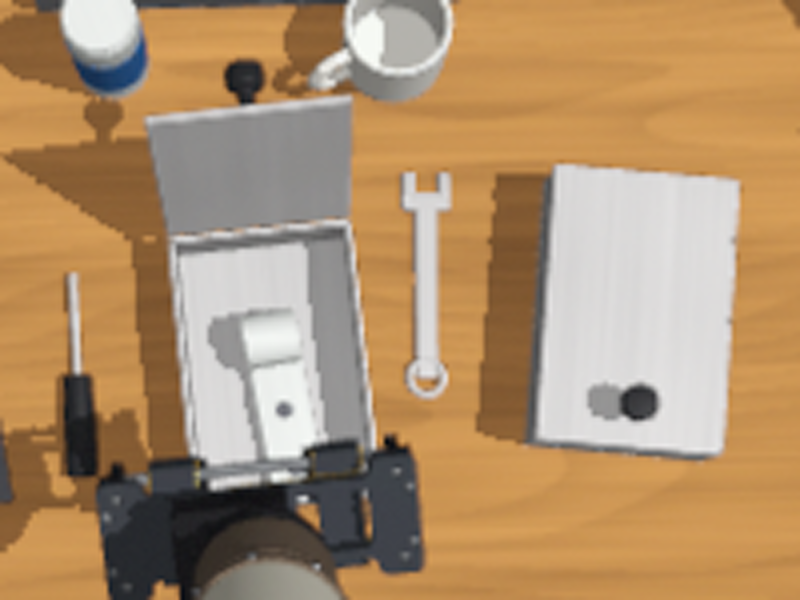

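Tin L (left) holds the casting: eye at about crop (272,335), foot running down to about (290,475) under the gripper. I'll move the gripper aside and measure closely.

Run:
```python
from h import *
P=get_tcp_pos(); movel([.40,.17,.28],v=.3)
c=snap('top','t2.png');cv2.imwrite('pics/c3.png',cv2.resize(c['pixels'][185:260,270:330],None,fx=8,fy=8,interpolation=2))
print(get_time_s())
g=cv2.cvtColor(c['pixels'],cv2.COLOR_BGR2GRAY)
for v in(206,210,214,218,222,228,234,240):print(v,g[v,280:318])
```

```text
11.05
206 [215 215 215 215 214 216 216 214 213 213 214 215 215 214 214 216 214 214
 212 211 214 212 207 217 212 214 210 189 145 144 146 147 147 146 145 144
 145 135]
210 [216 215 205 148 147 148 149 148 147 151 176 199 200 204 207 210 213 215
 218 219 221 222 223 219 206 214 216 203 145 146 146 147 147 148 146 146
 145 140]
214 [216 206 148 148 148 147 149 149 147 145 177 233 244 244 244 245 245 245
 245 244 244 244 243 243 237 214 216 205 146 147 145 147 149 148 147 147
 147 146]
218 [215 216 216 206 149 146 148 149 148 148 143 169 227 226 226 225 224 223
 222 219 217 216 213 211 209 209 216 216 204 146 147 148 148 149 150 147
 147 148]
222 [215 218 217 216 217 212 201 203 193 149 148 148 159 189 220 223 225 227
 231 240 238 239 240 241 240 231 204 217 206 146 148 148 148 149 149 149
 148 148]
228 [216 217 219 217 217 217 215 217 218 217 207 147 143 172 234 238 237 237
 238 239 240 240 239 241 242 241 233 205 217 205 147 148 148 149 150 150
 149 149]
234 [217 218 219 219 217 219 218 216 217 218 218 206 148 145 168 228 238 238
 235 223 196 193 227 237 242 243 243 238 213 217 204 147 149 148 150 149
 149 148]
240 [215 218 219 219 218 218 218 216 216 218 218 218 212 194 150 170 220 239
 239 239 240 240 241 242 242 242 243 244 241 222 216 203 148 149 148 149
 149 149]
```

View pics/c3.png

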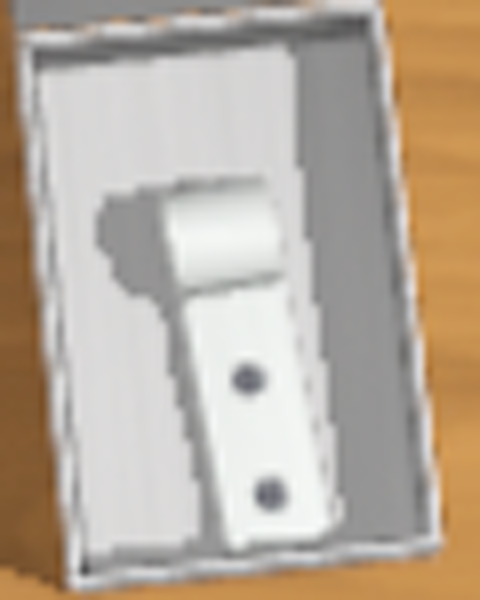

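Run:
```python
from h import *
c=snap('top')
f=lambda u,v:((u+.5)/8-.5+270,(v+.5)/8-.5+185)
h1=onz(c,*f(247,379),.024);h2=onz(c,*f(271,493),.024);d=h1-h2
print('holes',h1,h2,np.linalg.norm(d),np.degrees(np.arctan2(d[1],d[0])))
for l,r,v in((293.4,306.8,228),(294.4,307.8,234),(295.4,309.,240)):
    a,b=onz(c,l,v,.024),onz(c,r,v,.024);print(a[:2],b[:2],(a+b)[:2]/2)
print('end',onz(c,*f(283,541),.024),'junction',onz(c,*f(235,290),.024))
print('eyetop',onz(c,*f(220,205),.064),onz(c,*f(220,232),.064))
for T in(TIN['L'],):
  for p in(h1,h2):
    dd=p[:2]-np.array(T[:2]);a=np.radians(T[2]);print('intin',dd@[np.cos(a),np.sin(a)],dd@[-np.sin(a),np.cos(a)])
```

```text
holes [ 0.49334079 -0.02380046  0.024     ] [ 0.4491089  -0.03215357  0.024     ] 0.04501371635014062 10.694259947905925
[ 0.50599632 -0.00224041] [ 0.50518635 -0.04375769] [ 0.50559134 -0.02299905]
[ 0.48730414 -0.00498959] [ 0.48650453 -0.04643933] [ 0.48690434 -0.02571446]
[ 0.4686707  -0.00773012] [ 0.46786945 -0.04973025] [ 0.46827007 -0.02873018]
end [ 0.43056905 -0.03638145  0.024     ] junction [ 0.52805303 -0.01985014  0.024     ]
eyetop [ 0.55630677 -0.01483431  0.064     ] [ 0.54598122 -0.01463257  0.064     ]
intin -0.0293773232172875 -0.004808709322630269
intin -0.07416105674552664 -0.009353142282041736
```

```bash
cat >> h.py <<'E'
C0=(.4995,-.0235,9.6)
E
python3 - <<'E'
from h import *
gripper_to(.75)
p=fr(C0,.042,0,.042)
movep(*at(p,C0[2],0,-1,.10)); 
print(movel(*at(p,C0[2],0,-1),v=.12,contact_N=10),get_tcp_pos(),get_contact_force())
gripper_to(0,45);print('w',get_gripper_width()*87,get_contact_force())
movel(*at(p,C0[2],0,-1,.11),v=.15);print('up',get_contact_force(),get_moment(),get_gripper_width()*87)
g=fr(G,-.013,0,.048)
movel(*at(g,G[2],0,-1,.10),v=.25)
print(get_time_s(),get_gripper_width()*87)
c=snap('scene','s1.png');u,v=proj(c,g).astype(int);print(u,v)
cv2.imwrite('pics/c4.png',cv2.resize(c['pixels'][v-90:v+60,u-90:u+90],None,fx=4,fy=4,interpolation=2))
E
```

```text
False [ 0.54157951 -0.01611351  0.02415276] [ 0.34208963 -0.18561593  0.08678033]
w 41.922617168958254 [0.20754474 1.89987032 2.12390982]
up [-0.22546333 -0.30836515 -6.2512407 ] [-0.05550598 -0.10210944 -0.02004611] 41.698947508416474
16.325 41.740302997838214
372 215
```

View pics/c4.png

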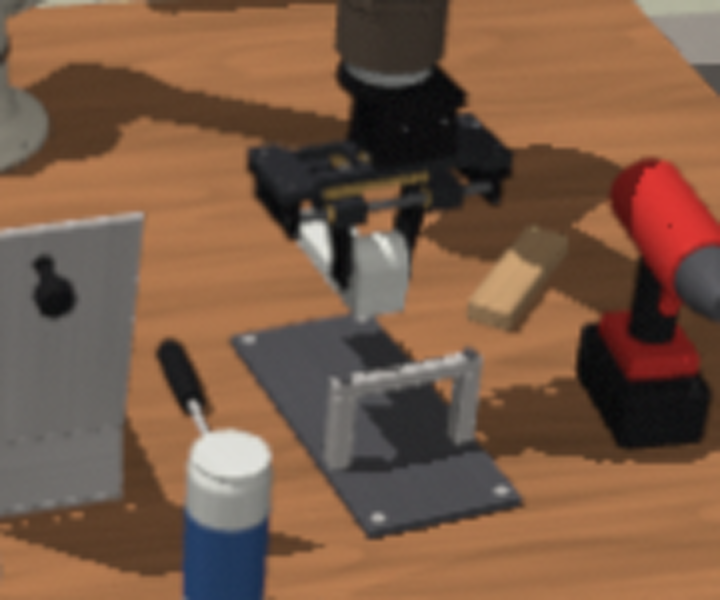

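The casting hangs roughly level above the plate entry, well short of the bridge. Lowering it gently.

Run:
```python
from h import *
g=fr(G,-.013,0,.048)
movel(*at(g,G[2],0,-1,.015),v=.12)
p,o=at(g,G[2],0,-1,-.004)
print(movel(p,o,v=.02,contact_N=3),get_tcp_pos()[2]+hold_point_z-.048,get_contact_force(),get_moment(),get_time_s())
c=snap('scene');u,v=proj(c,g).astype(int)
cv2.imwrite('pics/c5.png',cv2.resize(c['pixels'][v-60:v+60,u-80:u+80],None,fx=5,fy=5,interpolation=2))
```

```text
True 0.0004511905369535829 [-1.30997111  0.60260747  5.97473428] [0.0246075  0.0581191  0.03275187] 17.9417
```

View pics/c5.png

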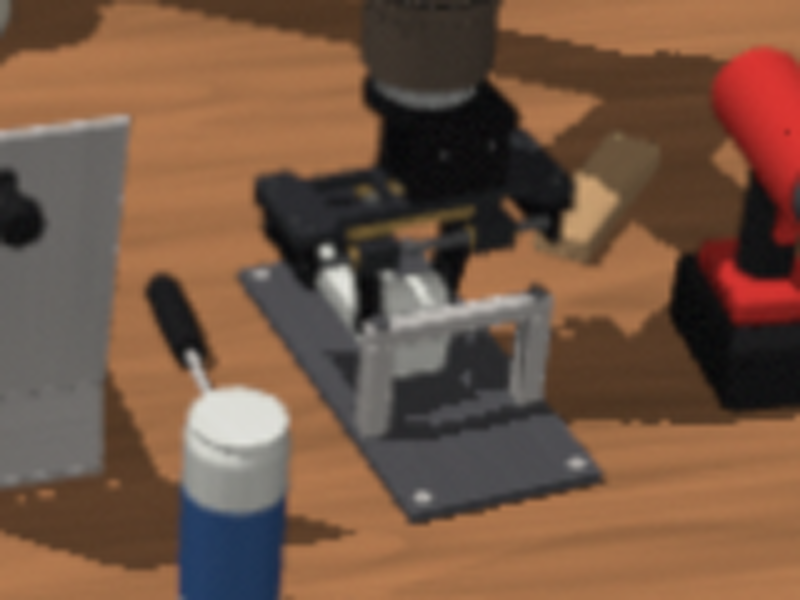

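Contact came within 0.5 mm of the expected height, so the casting is flat. Release, back off and look.

Run:
```python
from h import *
gripper_to(.72); g=fr(G,-.013,0,.048)
movel(at(g,G[2],0,-1,.09)[0],v=.15)
movel(fr(G,-.26,0,.16),v=.3)
gripper_to(0,20)
c=snap('top','t3.png');print(get_time_s())
x=c['pixels'][160:270,165:245];cv2.imwrite('pics/c6.png',cv2.resize(x,None,fx=5.4,fy=5.4,interpolation=2))
for n,x_ in(('eyefar',.015),('eyenear',-.025),('footend',-.125)): print(n,(proj(c,fr(G,x_,0,.03))-[165,160]+.5)*5.4)
```

```text
21.6917
eyefar [207.8463108  268.13239138]
eyenear [218.78222014 335.90622482]
footend [246.52283769 507.36753072]
```

View pics/c6.png

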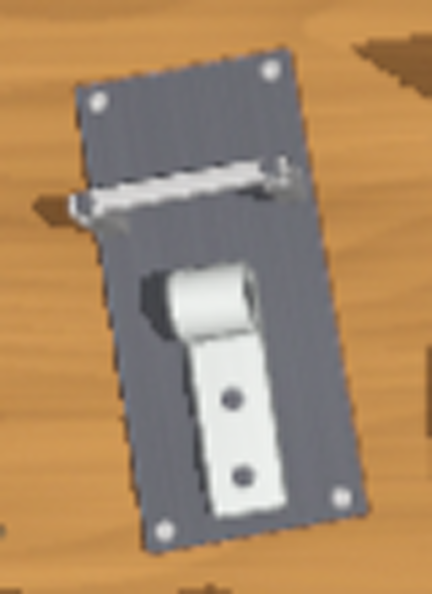

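The casting lies flat, aligned, centred and well short of the bar: eye at (213,303), foot end at (249,508). Now find contact and push.

Run:
```python
from h import *
o=ori(G[2],0,-1)[0]; Y=-.001
movel(fr(G,-.165,Y,.05),o,v=.2)
movel(fr(G,-.165,Y,.017),v=.1)
gx=lambda:np.dot(np.array(get_tcp_pos())[:2]-np.array(G[:2]),[np.cos(np.radians(G[2])),np.sin(np.radians(G[2]))])
print(movel(fr(G,-.118,Y,.017),v=.03,contact_N=1.0),gx(),get_contact_force(),get_time_s())
for x in(-.10,-.07):
    print(movel(fr(G,x,Y,.017),v=.035,contact_N=10),gx(),np.round(get_contact_force(),2),get_time_s())
c=snap('top','t4.png')
cv2.imwrite('pics/c7.png',cv2.resize(c['pixels'][160:270,165:245],None,fx=5.4,fy=5.4,interpolation=2))
```

```text
True -0.1392917736497757 [-0.03728019  0.79414824  0.58082088] 23.9667
False -0.09975259966510222 [-0.41  0.11 -0.69] 25.2667
False -0.06944964921834773 [-0.97 -0.81  0.  ] 26.275
```

View pics/c7.png

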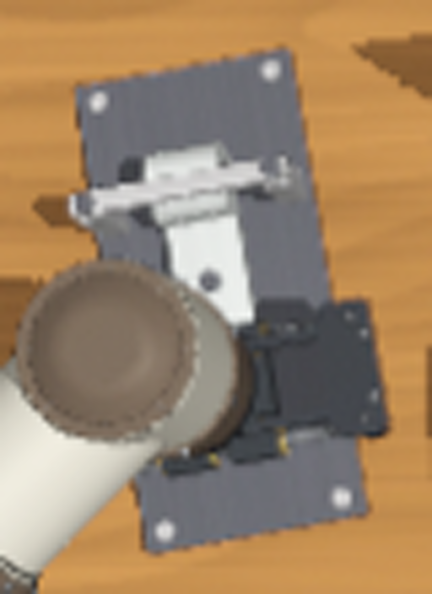

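The eye is under the bar, running straight, with about 1 N of push force. I'll work out how far remains from the eye/foot junction at (205,224).

Run:
```python
from h import *
c=snap('top');p=onz(c,205/5.4-.5+165,224/5.4-.5+160,.03)
a=np.radians(G[2]);e=np.array([np.cos(a),np.sin(a)]);j=(p[:2]-G[:2])@e
print('junction x',j)
t=(np.array(get_tcp_pos())[:2]-G[:2])@e
off=j-t; print('off',off)
assert .09<off<.13
x=.076-off; print('to',x)
xs=[t+(x-t)*k for k in(.5,1)]
o=ori(G[2],0,-1)[0]
for X in xs: print(movel(fr(G,X,-.001,.017),v=.035,contact_N=10),np.round(get_contact_force(),2))
movel(fr(G,x-.05,-.001,.017),v=.08)
movel(fr(G,x-.10,-.001,.16),v=.2)
movel(fr(G,-.26,0,.2),v=.3);hold(.3)
c=snap('top','t5.png');s=snap('scene');print(get_time_s())
A=cv2.resize(c['pixels'][160:270,165:245],None,fx=5,fy=5,interpolation=2)
u,v=proj(s,fr(G,.05,0,.03)).astype(int)
B=cv2.resize(s['pixels'][v-55:v+55,u-40:u+40],None,fx=5,fy=5,interpolation=2)
cv2.imwrite('pics/c8.png',np.hstack([A,B])[:600,:800])
```

```text
junction x 0.04074044168195739
off 0.11019739838243112
to -0.03419739838243112
False [ 0.49 -0.16  0.39]
False [-0.76 -0.44 -0.3 ]
30.3667
```

View pics/c8.png

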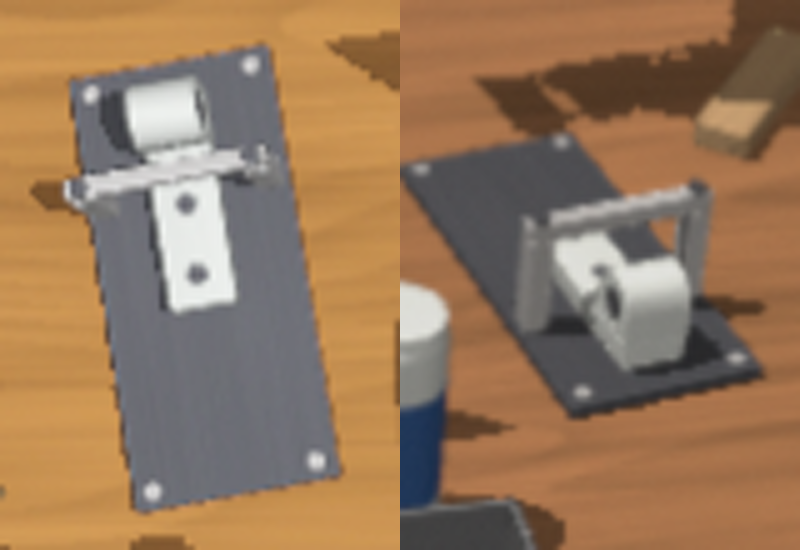

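The eye (165,112) is right out beyond the bar, and the foot lies under it down to (203,306). I'll do one numeric check and compare the bystanders, then hand in.

Run:
```python
from h import *
c=snap('top');p=onz(c,203/5-.5+165,306/5-.5+160,.03);a=np.radians(G[2]);j=(p[:2]-G[:2])@[np.cos(a),np.sin(a)]
print('foot end x',j,'eye rear',j+.1,'bar far .061')
d=cv2.absdiff(c['pixels'],cv2.imread('pics/t0.png')).max(2)
for n,(x0,y0,x1,y1) in dict(driver=(242,195,258,252),wrench=(328,170,346,232),mug=(315,122,345,155),can=(244,124,268,142),drill=(104,160,150,230),batten=(122,248,168,296),hammer=(455,205,500,298),tinR=(360,168,418,246)).items():
    print(n,int((d[y0:y1,x0:x1]>50).sum()))
if .066<j+.1<.10: sign_off();print('signed',get_time_s())
```

```text
foot end x -0.02194833651077285 eye rear 0.07805166348922715 bar far .061
driver 0
wrench 0
mug 3
can 0
drill 0
batten 1357
hammer 0
tinR 0
the job is handed in; nothing more can be done
the job is handed in; nothing more can be done
```

The job is handed in. I opened only the left tin, which held the casting, and never touched the other. I set the casting flat and square on the gauge plate short of the bar, then pushed it under.

**Final position:** it lies flat. The eye's rear face is at about +78 mm on the gauge axis and the bar's far face is at 61 mm, so the eye is about 17 mm clear. The foot runs back to about -22 mm, so it is still under the bar.

**Forces and time:** set-down contact came within 0.5 mm of the expected height. Tool force read at the end of each push step was only about 1 N, with no sign of contact with the bridge. The last clock reading before the final check was 30.4 s, against the 72 s limit. The gripper was clear when I handed in.

**Bystanders:** before-and-after pictures show no change for the screwdriver, wrench, mug, spray can, drill, hammer and right-hand tin.
- **Batten not confirmed:** its area of the picture did differ. The arm was parked on that side, so I think the arm or its shadow caused it. In the last scene crop the batten showed, and the gripper never went near it, but I did not check this separately.
- **Lid left open:** the left tin's lid is at about 104°, as the task did not ask for it to be shut.

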